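Shut the grinder drawer, find which way its cap opens and hold the cap off

ROBOT

A 6-joint arm with a two-finger parallel gripper is mounted at the origin on a cart in front of the work surface, level with it; the furniture and walls round the work are solid. World frame = base frame: x ahead of the robot, y to its left, z up, the work surface at z = 0. Lengths are in m, angles in degrees, forces in N, time in s.
With the tool pointing down it reaches from about 0.325 to 0.9 m from the base axis. Payload 6.1 kg.
Tool frame: the origin (TCP) lies on the centre line of the jaws, within the pads' length; the fingertips stand 22 mm ahead of it and the grasp point (between the pads) lies 3 mm ahead of it; z points along the fingers, y is the line along which they close (so a half turn about z gives the same grasp; the last joint's range is limited). The gripper opens to 87 mm and grips with 3 to 60 N. Pads are 19 mm wide; open, the fingers measure 117 mm over their backs; the gripper's body (75 mm by 190 mm) begins 51 mm behind the grasp point.
Start: joints at [61.072, 12.628, 87.462, -0, 79.91, -7.225], TCP at [0.231, 0.581, 0.245] pointing down, gripper open.
Joint ranges: [-170.65, 170.65], [-52.31, 119.04], [5.05, 147.46], [-71.25, 251.25], [11.57, 151.72], [-153.62, 153.62]. Speed limits (degrees/s): [147.25, 147.25, 172.46, 180, 180, 180].

INTERFACE

Orientations are given as [roll, pitch, yaw] about the fixed x, y, z axes, in that order (R = Rz(yaw) Ry(pitch) Rx(roll)).
In Python, from rig import monitor, cams, robot gives the robot as it stands.
- The arm moves only by the shell command python3 -m pendant 'ROWS'. ROWS is JSON, one flat list of numbers, 7 for each row, row after row: the shift along the tool's x, y, z scaled (see below), then the turn, a rotation vector about the tool's x, y, z scaled (see below), then the closure, from -1 (fully open) to 1 (shut). In form: [tx, ty, tz, rx, ry, rz, claw, tx, ty, tz, rx, ry, rz, claw, ...]. A call has 1 to 8 rows; each row shifts and turns the commanded pose from where the row before left it, along the tool's axes as they then stand; what a row does not reach is not made up. The controller multiplies each number of a shift by 0.02 m and each number of a turn by pi rad. A row lasts 1/12 s, in which the tool goes at most 41.7 mm and 7.16 degrees, less where a joint would pass 70% of its speed; a pose out of reach is approached as far as the arm can. A call with a number of a shift or a turn outside -1 to 1 is refused whole. A call with a gripper value outside its range is refused whole. The fingers move at their own pace and stop on an object; the grip force is fixed at half the most. Time passes only in rows, so rows that do not move let the fingers close. It gives the time, the measured TCP pose, the force, the opening and the grip force at its end, in the units of the state.
- monitor.read_state(): the state, without advancing time (a new reading comes with each control period).
- cams.get_image(name): name is "scene" or "top" or "wrist"; returns a dict with "image" (400x640x3 uint8, blue, green, red), "vertical_fov" (degrees; the focal length in pixels is half the picture's height over the tangent of half this angle, whatever the lens; pixels are square), "cx", "cy" (the principal point, pixels), "R" (3x3) and "t" (3): a world point X has camera coordinates R X + t. Camera axes: x right, y down, z forward; pixel columns grow to the right and rows downward; lengths in m; the calibration is good to about 2 mm. A picture is of the moment at which its call begins. There is no depth.
- robot.hand_in(): hands the job in; it is judged then, once.
Trained networks look in a picture, given as the dict that the camera call returned (one of the last four; its "shot" number tells which), for a name from the list of things; names that differ only in an ending like _2 or _b are one class to them, and where a whole thing is asked for, a point or a joint stands for the part that bears it (a point fixed in the world has none). Each returns a list of dicts, best first, with "score" (0 to 1); they miss things now and then, are a little off and sometimes report something else, mostly with a low value. They report only what shows in the picture. A call takes as long as a camera call. They do not tell look-alikes from the thing itself.
- cams.look_for(picture, thing): "position" ([x, y, z] in m, in world coordinates, good to about 4 mm: the middle of the surface that is visible of it).
- cams.tip_of(picture, thing): "position" ([x, y, z] in m, in world coordinates, good to about 4 mm: a listed point, or the origin of a listed thing).
The state is a dict: "time": time; "joints": joint angles; "qd": joint speeds; "effort": joint torques, N m; "ee_pos": TCP position; "orientation": TCP orientation; "wrist_force": force on the tool from outside, world axes, zero at the start; "torque": the same for the moment, N m; "opening": opening from 0.0 (shut) to 1.0 (fully open); "finger_force": force on a finger pad.
Only numpy, scipy, OpenCV 4.12 (cv2) and the standard library are available. Lean on these libraries where they do the work, as an engineer would, in place of code of your own. Each camera call takes 0.05 s, during which the arm holds its last target. There are 200 camera calls.

TASK

Get the coffee grinder ready for filling: first push its little front drawer fully shut, then take the twist-lock cap off the top by its red bar. Nobody remembers whether this cap opens clockwise or anticlockwise, so try one way and, if it stops hard almost at once, the other; never force it. Finish still holding the cap in the gripper, level and motionless over the grinder about 6 cm above where it sat, and leave the other things on the worktop where they are.

Things in the scene. Friction and masses are not known exactly. Their poses are not given: they have to be found in the camera images.
- grinder: White electric coffee grinder, fixed to the worktop. Origin: on the worktop, under the axis of its round tower, which carries the cap; z up, -x towards its front (the drawer). Low base 104 mm wide (y), 54 mm high, from x = -72 to +42 mm. Tower 72 mm in diameter up to 80 mm high; on it a neck (59 mm in diameter, rim 100.5 mm above the worktop) hidden inside the cap.
- grinder_drawer (a joint): The grinder's shallow front drawer: 0 m = fully shut, up to 0.028 m = pulled out along the grinder's -x. It slides stiffly (1 to 2 N) and stays where it is left.
- drawer_pull (a point): Middle of the front face of the drawer's steel pull bar (52 mm long along the grinder's y, 9 mm high, standing 9 mm proud of the grey drawer front, which is 92 mm wide and spans 8 to 50 mm above the worktop), 34 mm above the worktop. Axes as the grinder's: push along +x to shut.
- cap_grip (a point): Centre of the red grip bar on top of the black cap. Bar 52 mm long (cap's x), 14 mm thick (cap's y), 27 mm high (13.5 mm above and below this point), standing on the cap's flat top. Seated, this point is 117 mm above the worktop on the tower's axis and the bar lies within 5 degrees of the grinder's x axis. A white dot marks the bar's end towards the drawer.
- cap_rim (a point): Centre of the cap's open underside, 36.5 mm below the bar's centre. Cap 68 mm in diameter, 24 mm high without the bar, 55 to 95 g; it turns about its z with almost no friction; a grip of 15 to 30 N is plenty. Which way opens it (clockwise or anticlockwise) changes from start to start and cannot be seen.
- neck_rim (a point): Centre of the top of the grinder's neck, inside the cap, 100.5 mm above the worktop. Twist lock: locked, the cap rises only 3 mm. The wrong way it stops hard after 12 to 25 degrees, still locked. The right way it turns freely to a hard stop about 65 degrees from the grinder's x axis; from 50 degrees up to that stop it lifts straight off.
- bean_jar: Clip-top glass jar of coffee beans, 91x85x100 mm, origin at its underside; leave alone.
- cup_a: Flowered espresso cup, 53x74x54 mm, origin at its underside; leave alone.
- cup_b: Another flowered espresso cup, 54x74x54 mm, origin at its underside; leave alone.
- cinnamon: Spice jar with white lid, 43 mm in diameter, 96 mm high, origin at its underside; leave alone.
- teaspoon: Steel teaspoon, 132 mm long, flat on the worktop; leave alone.
There are look-alikes about, which are no part of the job. Leave any green look-alike of the part that bears cap_grip alone.

How it is judged:
By the outcome, as a careful person would: the job done as asked, in the order asked, and still so for the second after the job is handed in, while the arm keeps its last pose, push and grip.
It also fails if it takes over 64 s, if anything falls off the work surface, if the arm or the gripper's body presses on something with over 40 N, if the wrist force passes 120 N, or if a joint passes its speed limit or range.

## Working session

There is one attempt and no reset: what is moved stays moved. The work goes in short steps, Python scripts to look and compute and a shell command to move; the robot and the scene stay as the last step left them, time stands still between calls to the robot, and variables do not carry over. Pictures are saved under pics/ and viewed, at most 10 in all, crops included, and the job is handed in when it is done.

```bash
mkdir -p pics
python3 - <<'E'
from rig import monitor,cams,robot
import cv2,numpy as np
s=monitor.read_state();print(s)
for n in ["scene","top"]:
    p=cams.get_image(n);cv2.imwrite(f"pics/{n}0.png",p["image"])
    for t in ["grinder","drawer_pull","cap_grip","cap_rim","bean_jar","cup_a","cinnamon","teaspoon"]:
        print(n,t,[(np.round(d["position"],3).tolist(),round(d["score"],2)) for d in cams.tip_of(p,t)[:3]])
E
```

```text
{'time': 0.0, 'joints': array([ 6.10717589e+01,  1.26757952e+01,  8.75269509e+01,  4.65113789e-04,
        7.99099588e+01, -7.22621054e+00]), 'qd': array([-0.00081272,  0.00483012,  0.09140397,  0.0426173 ,  0.07114631,
       -0.09519833]), 'effort': array([ 5.24324496e-04, -4.94627523e+01, -3.87372530e+01,  6.99309795e-02,
        5.74810489e-02, -1.23197838e-04]), 'ee_pos': array([0.23083952, 0.58017641, 0.24342028]), 'orientation': array([-1.79888248e+02, -1.46309416e-02,  1.58297873e+02]), 'wrist_force': array([-0.35277579,  0.3775125 , -0.0373732 ]), 'torque': array([0.04028878, 0.00490241, 0.04681266]), 'finger_force': 0.0, 'opening': 0.9935540495299331}
scene grinder [([0.544, 0.175, -0.001], 0.91)]
scene drawer_pull [([0.452, 0.206, 0.033], 0.77), ([0.433, -0.128, 0.001], 0.74)]
scene cap_grip [([0.548, 0.179, 0.115], 0.75), ([0.628, 0.366, 0.001], 0.45)]
scene cap_rim [([0.547, 0.174, 0.078], 0.92), ([0.489, 0.042, -0.0], 0.68)]
scene bean_jar [([0.457, 0.376, 0.002], 0.67)]
scene cup_a [([0.649, -0.108, 0.0], 0.74), ([0.626, 0.368, 0.002], 0.7), ([0.546, 0.177, -0.002], 0.68)]
scene cinnamon [([0.651, -0.108, 0.004], 0.94)]
scene teaspoon [([0.433, -0.127, 0.001], 0.91)]
top grinder [([0.551, 0.175, -0.003], 0.81)]
top drawer_pull [([0.451, 0.211, 0.036], 0.82)]
top cap_grip [([0.489, 0.036, 0.04], 0.94), ([0.546, 0.177, 0.117], 0.64), ([0.55, 0.177, -0.005], 0.31)]
top cap_rim [([0.546, 0.174, 0.076], 0.93), ([0.482, 0.043, -0.0], 0.76)]
top bean_jar [([0.458, 0.377, -0.002], 0.86)]
top cup_a [([0.541, -0.098, -0.0], 0.93), ([0.459, 0.376, 0.0], 0.3)]
top cinnamon [([0.655, -0.105, 0.001], 0.88)]
top teaspoon [([0.436, -0.129, 0.002], 0.77), ([0.457, 0.378, -0.0], 0.51)]
```

View pics/scene0.png

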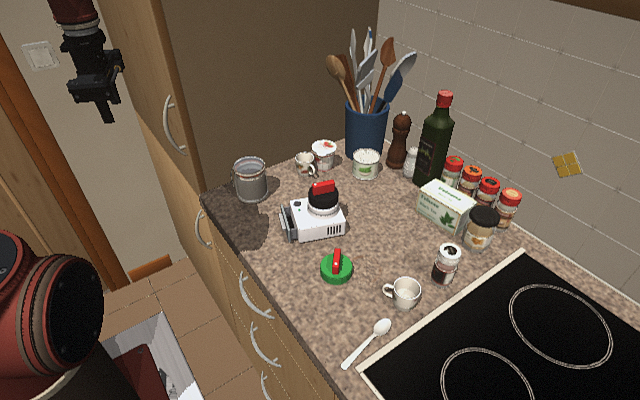

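View pics/top0.png

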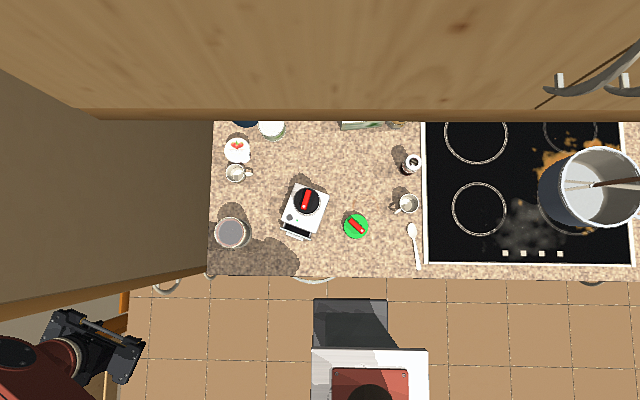

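The scene shows the grinder at pixel (318,215) with its black cap and red bar at (323,187). The drawer faces the front left at (287,225), the green look-alike cap is at (336,267), and the jar is at (250,178). The top view agrees: cap at (306,201), drawer at (296,233). I reject the networks' hit near (0.489, 0.04), since that is the green cap. The grinder's yaw is about -19°, so the tool's x is already roughly the grinder's -x. I'll move clear of the side cabinet first.

```bash
cat > h.py <<'E'
import numpy as np
from scipy.spatial.transform import Rotation as Ro
from rig import monitor,cams,robot
def go(target,yaw=None):
    """print totals in tool units (shift, turn) from the measured pose"""
    s=monitor.read_state(); R=Ro.from_euler('xyz',s['orientation'],degrees=True)
    d=R.inv().apply(np.array(target)-s['ee_pos'])/0.02
    out=[np.round(d,2)]
    if yaw is not None:
        T=Ro.from_euler('xyz',[180,0,yaw],degrees=True)
        out.append(np.round((R.inv()*T).as_rotvec()/np.pi,4))
    print('pos',np.round(s['ee_pos'],4),np.round(s['orientation'],2),'j',np.round(s['joints'],1),'units',*out,'t',s['time'])
E
A='[-0.56,-0.82,0,0,0,0,-1,-0.56,-0.82,0,0,0,0,-1,-0.56,-0.82,0,0,0,0,-1,-0.56,-0.82,0,0,0,0,-1,-0.56,-0.82,0,0,0,0,-1,-0.56,-0.82,0,0,0,0,-1,-0.56,-0.82,0,0,0,0,-1,-0.56,-0.82,0,0,0,0,-1]'
true
python3 -m pendant '[-0.56,-0.82,0,0,0,0,-1,-0.56,-0.82,0,0,0,0,-1,-0.56,-0.82,0,0,0,0,-1,-0.56,-0.82,0,0,0,0,-1,-0.56,-0.82,0,0,0,0,-1,-0.56,-0.82,0,0,0,0,-1,-0.56,-0.82,0,0,0,0,-1,-0.56,-0.82,0,0,0,0,-1]'
python3 -m pendant '[-0.56,-0.82,0,0,0,0,-1,-0.56,-0.82,0,0,0,0,-1,-0.56,-0.82,0,0,0,0,-1,-0.56,-0.82,0,0,0,0,-1,-0.56,-0.82,0,0,0,0,-1,-0.56,-0.82,0,0,0,0,-1,-0.56,-0.82,0,0,0,0,-1,-0.56,-0.82,0,0,0,0,-1]'
python3 - <<'E'
from h import *
go([0.40,0.20,0.243],161)
E
```

```text
time: 1.57
ee_pos: [0.266, 0.4247, 0.2446]
orientation: [180.0, 0.0, 158.3]
wrist_force: [1.0, -1.3, 0.2]
opening: 0.999
finger_force: 0.0
time: 2.23
ee_pos: [0.3007, 0.2697, 0.2447]
orientation: [180.0, 0.0, 158.3]
wrist_force: [-0.3, 0.0, 0.6]
opening: 1.002
finger_force: 0.0
pos [0.3007 0.2697 0.2447] [1.7997e+02 2.0000e-02 1.5831e+02] j [ 30.7 -19.5 118.1  -0.   81.4 -37.6] units [-5.9  -1.4   0.09] [ 0.0001  0.0001 -0.015 ] t 2.2333
```

```bash
python3 -m pendant '[-0.98,-0.23,0,0,0,-0.0025,-1,-0.98,-0.23,0,0,0,-0.0025,-1,-0.98,-0.23,0,0,0,-0.0025,-1,-0.98,-0.23,0,0,0,-0.0025,-1,-0.98,-0.23,0,0,0,-0.0025,-1,-0.98,-0.23,0,0,0,-0.0025,-1,0,0,0,0,0,0,-1,0,0,0,0,0,0,-1]'
python3 - <<'E'
from h import *
import cv2
p=cams.get_image("wrist");cv2.imwrite("pics/w1.png",p["image"])
for t in ["grinder","drawer_pull","cap_grip","cap_rim","bean_jar"]:
    print(t,[(np.round(d["position"],4).tolist(),round(d["score"],2)) for d in cams.tip_of(p,t)[:3]])
R,tt=np.array(p["R"]),np.array(p["t"]);f=200/np.tan(np.radians(p["vertical_fov"]/2));print(f,p["cx"],p["cy"],(-R.T@tt).round(3),R.round(2).tolist())
go([0.4,0.2,.243])
E
```

```text
time: 2.9
ee_pos: [0.4013, 0.203, 0.2445]
orientation: [-180.0, -0.0, 160.9]
wrist_force: [-1.3, 0.2, -0.1]
opening: 0.998
finger_force: 0.0
grinder [([0.5509, 0.1731, -0.0061], 0.93)]
drawer_pull [([0.4522, 0.2094, 0.0356], 0.79)]
cap_grip [([0.5495, 0.1773, 0.1146], 0.86)]
cap_rim [([0.5471, 0.1748, 0.079], 0.63)]
bean_jar [([0.4586, 0.3772, -0.0003], 0.71)]
319.43475180839175 318.9192210527345 196.60378928361936 [0.324 0.229 0.384] [[0.33, 0.94, -0.0], [0.9, -0.31, 0.3], [0.28, -0.1, -0.95]]
pos [0.4004 0.2039 0.2446] [179.99   0.   161.06] j [ 16.9 -12.3 112.4   0.   79.8 -54.1] units [-0.04 -0.19  0.08] t 3.2
```

View pics/w1.png

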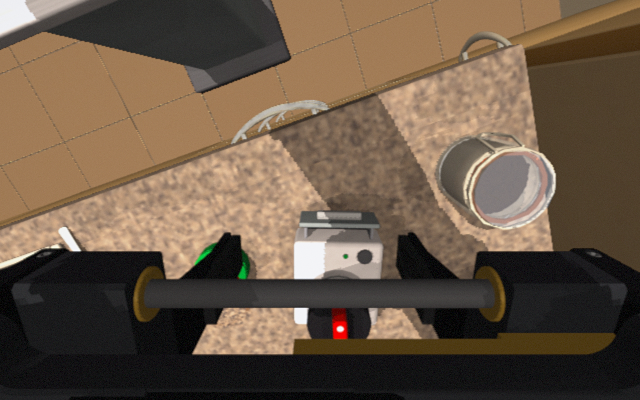

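The wrist view shows the drawer front at about (340,217), the pull bar level in the image, and the red bar at (340,325). The grinder's yaw is about -19.3°, and the grinder axis is at about (0.548, 0.1755). Next I'll close the fingers and descend in front of the pull.

Run:
```python
from h import *
go([.416,.213,.050],160.7)
```

```text
pos [0.4004 0.2039 0.2446] [179.99   0.   161.06] j [ 16.9 -12.3 112.4   0.   79.8 -54.1] units [-0.59  0.68  9.73] [0.0001 0.     0.002 ] t 3.2
```

```bash
python3 -m pendant '[-0.3,0.34,0,0,0,0.002,1,-0.3,0.34,0,0,0,0,1,0,0,1,0,0,0,1,0,0,1,0,0,0,1,0,0,1,0,0,0,1,0,0,1,0,0,0,1,0,0,1,0,0,0,1,0,0,1,0,0,0,1]'
python3 -m pendant '[0,0,1,0,0,0,1,0,0,1,0,0,0,1,0,0,1,0,0,0,1,0,0,0.7,0,0,0,1,0,0,0,0,0,0,1,0,0,0,0,0,0,1]'
python3 - <<'E'
from h import *
import cv2
p=cams.get_image("scene");cv2.imwrite("pics/s2.png",cv2.resize(p["image"][100:280,200:440],(800,600)))
go([.416,.213,.050],160.7)
E
```

```text
time: 3.87
ee_pos: [0.4175, 0.2129, 0.1236]
orientation: [180.0, 0.0, 160.6]
wrist_force: [-0.3, 0.5, 0.1]
opening: 0.482
finger_force: 0.0
time: 4.37
ee_pos: [0.4166, 0.2125, 0.0499]
orientation: [-179.9, -0.1, 160.6]
wrist_force: [0.1, 0.3, -0.0]
opening: 0.042
finger_force: 0.0
pos [0.4174 0.2127 0.0509] [179.99   0.   160.65] j [ 17.3   5.1 118.8   0.   56.  -53.3] units [ 0.07 -0.01  0.04] [ 0.      0.     -0.0003] t 4.4167
```

View pics/s2.png

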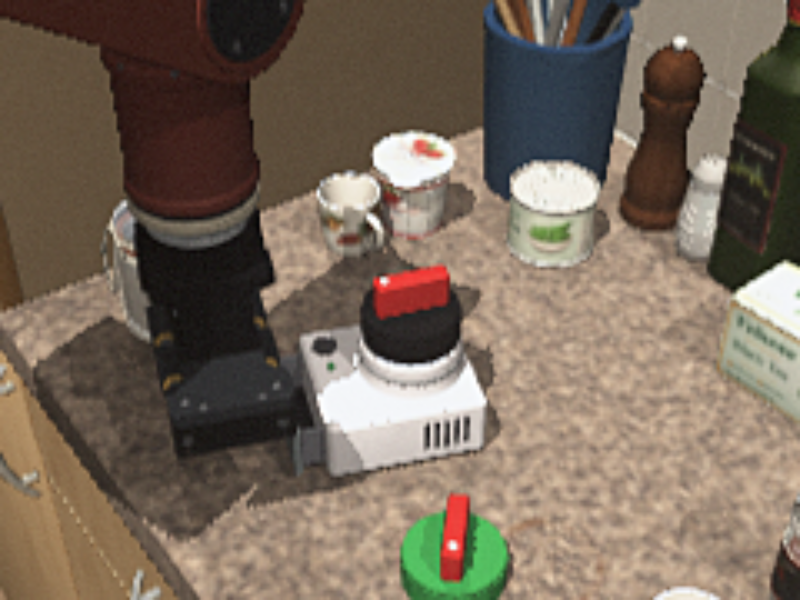

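The crop shows the gripper in front of the drawer at about (230,390), clear of it, with the drawer out at (310,445). The jar is behind and free of the gripper. Now I'll push.

```bash
python3 -m pendant '[-0.4,0,0,0,0,0,1,-0.4,0,0,0,0,0,1,-0.25,0,0,0,0,0,1,-0.25,0,0,0,0,0,1]'
python3 -m pendant '[-0.15,0,0,0,0,0,1,-0.15,0,0,0,0,0,1,-0.15,0,0,0,0,0,1,-0.15,0,0,0,0,0,1]'
python3 - <<'E'
from h import *
go([.416,.213,.050],160.7)
E
```

```text
time: 4.75
ee_pos: [0.4428, 0.2038, 0.0515]
orientation: [179.9, 0.1, 160.6]
wrist_force: [-1.0, 0.6, 1.5]
opening: 0.009
finger_force: 0.7
time: 5.08
ee_pos: [0.4527, 0.1996, 0.0505]
orientation: [-180.0, -0.0, 160.6]
wrist_force: [-1.2, 1.1, 1.9]
opening: 0.005
finger_force: 0.7
pos [0.4527 0.1996 0.0505] [-1.7999e+02 -2.0000e-02  1.6064e+02] j [ 14.7   8.6 115.    0.   56.4 -56. ] units [1.95 0.02 0.02] [-0.0001 -0.0001 -0.0004] t 5.0833
```

```bash
python3 -m pendant '[-0.1,0,0,0,0,0,1,-0.1,0,0,0,0,0,1]'
python3 -m pendant '[-0.1,0,0,0,0,0,1,-0.1,0,0,0,0,0,1]'
```

```text
time: 5.25
ee_pos: [0.4534, 0.1992, 0.0502]
orientation: [-179.9, -0.4, 160.6]
wrist_force: [-17.0, 6.8, 15.4]
opening: 0.001
finger_force: 9.7
time: 5.42
ee_pos: [0.4538, 0.1991, 0.05]
orientation: [-179.9, -0.8, 160.6]
wrist_force: [-30.5, 12.7, 27.2]
opening: 0.005
finger_force: 16.6
```

```bash
python3 -m pendant '[-0.1,0,0,0,0,0,1,0,0,0,0,0,0,1]'
```

```text
time: 5.58
ee_pos: [0.4539, 0.199, 0.0498]
orientation: [-179.8, -1.1, 160.6]
wrist_force: [-31.5, 13.0, 27.5]
opening: 0.009
finger_force: 17.0
```

It has hit the end stop. I'll back off, rise and check the drawer while moving over the cap.

```bash
python3 -m pendant '[0.8,0,0,0,0,0,1,0.8,0,0,0,0,0,1,0.3,0,-0.6,0,0,0,0,0,0,-1,0,0,0,-1,0,0,-1,0,0,0,-1,0,0,-1,0,0,0,-1,0,0,-1,0,0,0,-1,0,0,-1,0,0,0,-1]'
python3 -m pendant '[0,0,-1,0,0,0,-1,0,0,-1,0,0,0,-1,0,0,-1,0,0,0,-1,0,0,0,0,0,0,-1]'
python3 - <<'E'
from h import *
import cv2
for n in ["scene","wrist"]:
    p=cams.get_image(n)
    for t in ["drawer_pull","cap_grip","cap_rim"]:
        print(n,t,[(np.round(d["position"],4).tolist(),round(d["score"],2)) for d in cams.tip_of(p,t)[:3]])
    cv2.imwrite(f"pics/{n}3.png",cv2.resize(p["image"][100:280,200:440],(800,600)) if n=="scene" else p["image"])
go([.548,.1755,.190],160.7)
E
```

```text
time: 6.25
ee_pos: [0.4263, 0.2089, 0.1635]
orientation: [-180.0, 0.0, 160.6]
wrist_force: [0.8, -0.1, -0.1]
opening: 0.376
finger_force: 0.0
time: 6.58
ee_pos: [0.4287, 0.2096, 0.2271]
orientation: [179.8, 0.4, 160.6]
wrist_force: [0.6, -0.3, 0.4]
opening: 0.676
finger_force: 0.0
scene drawer_pull [([0.4649, 0.2009, 0.0336], 0.78)]
scene cap_grip [([0.5472, 0.1778, 0.1179], 0.73), ([0.4866, 0.0415, 0.0382], 0.69)]
scene cap_rim [([0.4884, 0.0398, 0.0019], 0.73)]
wrist drawer_pull [([0.4697, 0.2043, 0.0359], 0.72)]
wrist cap_grip [([0.4819, 0.0357, 0.0368], 0.93), ([0.5488, 0.1763, 0.1162], 0.74)]
wrist cap_rim [([0.4851, 0.0375, -0.0015], 0.97), ([0.5477, 0.1765, 0.0782], 0.55)]
pos [0.4256 0.2088 0.2213] [-1.7992e+02 -1.0000e-01  1.6064e+02] j [ 16.6  -7.3 110.7  -0.   76.8 -54. ] units [-6.33  0.46  1.55] [-0.0004 -0.0005 -0.0004] t 6.9833
```

View pics/scene3.png

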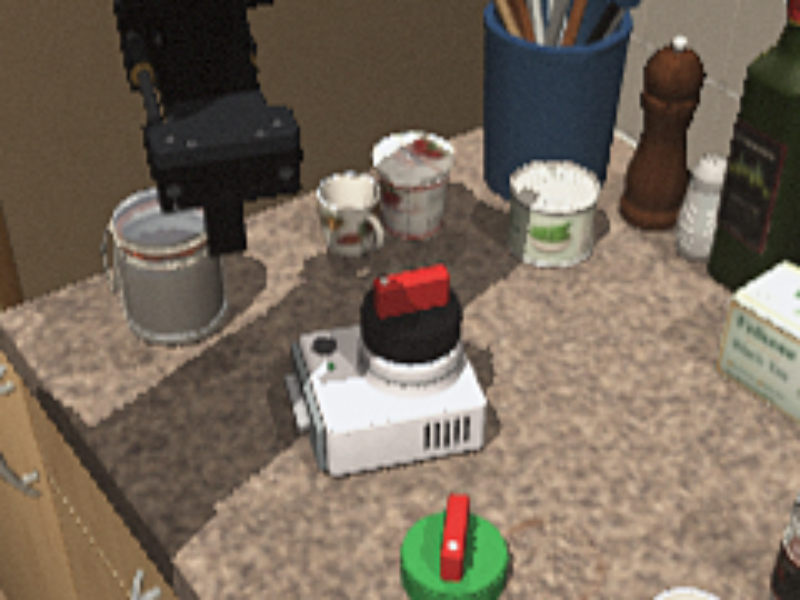

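View pics/wrist3.png

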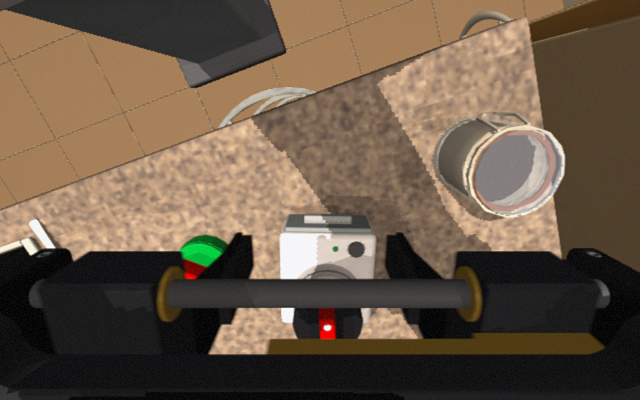

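The drawer front is now flush with the base in both views, with the pull at (303,405) in the crop and at about (327,220) in the wrist view. The measured pull is 85 mm from the axis, so the drawer is shut. Next I'll go over the cap and down, with the fingertips 4 mm above the cap's top.

```bash
python3 -m pendant '[-0.9,0.07,0,0,0,0,-1,-0.9,0.07,0,0,0,0,-1,-0.9,0.07,0,0,0,0,-1,-0.9,0.07,0,0,0,0,-1,-0.9,0.07,0,0,0,0,-1,-0.9,0.07,0,0,0,0,-1,-0.9,0.07,0,0,0,0,-1,0,0,0,0,0,0,-1]'
python3 -m pendant '[0,0,0.7,0,0,0,-1,0,0,0.7,0,0,0,-1,0,0,0,0,0,0,-1,0,0,0,0,0,0,-1]'
python3 - <<'E'
from h import *
go([.548,.1763,.130],160.7)
E
```

```text
time: 7.65
ee_pos: [0.5505, 0.1753, 0.2217]
orientation: [-180.0, 0.0, 160.6]
wrist_force: [0.5, -0.4, 0.8]
opening: 0.999
finger_force: 0.0
time: 7.98
ee_pos: [0.547, 0.1765, 0.1932]
orientation: [-179.9, -0.2, 160.6]
wrist_force: [0.9, 0.5, 0.9]
opening: 1.003
finger_force: 0.0
pos [0.547  0.1765 0.1932] [-1.7991e+02 -1.7000e-01  1.6064e+02] j [ 10.    8.3  98.    0.   73.8 -60.6] units [-0.06  0.01  3.16] [-0.0005 -0.0009 -0.0003] t 7.9833
```

```bash
python3 -m pendant '[0,0,0.7,0,0,0,-1,0,0,0.7,0,0,0,-1,0,0,0.7,0,0,0,-1,0,0,0.7,0,0,0,-1,0,0,0.3,0,0,0,0,0,0,0,0,0,0,0.5,0,0,0,0,0,0,0.7,0,0,0,0,0,0,0.8]'
python3 -m pendant '[0,0,0,0,0,0,1,0,0,0,0,0,0,1,0,0,0,0,0,0,1,0,0,0,0,0,0,1,0,0,0,0,0,0,1,0,0,0,0,0,0,1,0,0,0,0,0,0,1,0,0,0,0,0,0,1]'
python3 - <<'E'
from h import *
go([.548,.1763,.130],160.7);print(monitor.read_state()['torque'])
E
```

```text
time: 8.65
ee_pos: [0.5491, 0.1768, 0.1339]
orientation: [179.9, 0.1, 160.6]
wrist_force: [0.7, 1.1, -0.3]
opening: 0.782
finger_force: 0.0
time: 9.32
ee_pos: [0.5482, 0.1763, 0.1325]
orientation: [-180.0, -0.0, 160.6]
wrist_force: [-2.3, -10.2, 3.3]
opening: 0.173
finger_force: 6.0
pos [0.5482 0.1763 0.1325] [-1.7996e+02 -1.0000e-02  1.6065e+02] j [ 10.   12.1 100.7  -0.   67.2 -60.6] units [ 0.01 -0.    0.12] [-0.0002 -0.0001 -0.0003] t 9.3167
[-1.89927477  0.66059337  0.09476338]
```

```bash
python3 -m pendant '[0,0,0,0,0,0,1,0,0,0,0,0,0,1,0,0,0,0,0,0,1,0,0,0,0,0,0,1]'
python3 -m pendant '[0,-0.06,0.08,0,0,0,1,0,0,0,0,0,0,1]'
python3 -c "
from h import *
go([.548,.1763,.130],160.7);print(monitor.read_state()['torque'])"
```

```text
time: 9.65
ee_pos: [0.548, 0.1759, 0.1325]
orientation: [-179.9, -0.0, 160.6]
wrist_force: [-1.8, -4.9, 3.6]
opening: 0.157
finger_force: 29.8
time: 9.82
ee_pos: [0.5481, 0.1758, 0.1324]
orientation: [179.9, 0.0, 160.6]
wrist_force: [-4.7, -2.1, 10.1]
opening: 0.157
finger_force: 29.9
pos [0.5481 0.1758 0.1324] [179.95   0.   160.64] j [  9.9  12.  100.8   0.   67.2 -60.7] units [0.01 0.02 0.12] [ 0.0003  0.     -0.0003] t 9.8167
[-0.36838566  0.96671905  0.03158869]
```

```bash
python3 -m pendant '[0,0,-0.08,0,0,0.015,1,0,0,0,0,0,0.015,1,0,0,0,0,0,0.015,1,0,0,0,0,0,0.01,1]'
python3 -c "
from h import *
go([.548,.1763,.130],160.7);print(monitor.read_state()['torque'])"
python3 -m pendant '[0,0,0,0,0,0.01,1,0,0,0,0,0,0.01,1]'
python3 -c "
from h import *
go([.548,.1763,.130],160.7);print(monitor.read_state()['torque'])"
```

```text
time: 10.15
ee_pos: [0.5482, 0.1758, 0.1325]
orientation: [179.9, 0.0, 150.6]
wrist_force: [0.5, -1.0, 0.8]
opening: 0.152
finger_force: 29.9
pos [0.5482 0.1758 0.1325] [1.7993e+02 1.0000e-02 1.5060e+02] j [  9.9  12.  100.8   0.   67.1 -50.7] units [0.02 0.02 0.13] [ 0.0004  0.0001 -0.0561] t 10.15
[-0.11282298 -0.03305873  0.02063192]
time: 10.32
ee_pos: [0.5482, 0.1758, 0.1325]
orientation: [179.9, 0.0, 147.0]
wrist_force: [0.3, -0.3, -0.5]
opening: 0.161
finger_force: 29.9
pos [0.5482 0.1758 0.1325] [1.7994e+02 1.0000e-02 1.4704e+02] j [  9.9  12.  100.8   0.   67.1 -47.2] units [0.02 0.02 0.13] [ 0.0004  0.0001 -0.0759] t 10.3167
[-0.1111996  -0.05512822  0.03086006]
```

```bash
for i in 1; do
python3 -m pendant '[0,0,0,0,0,0.01,1,0,0,0,0,0,0.01,1]'
python3 -c "
from h import *
print(monitor.read_state()['torque'])"
done
```

```text
time: 10.48
ee_pos: [0.5481, 0.1758, 0.1325]
orientation: [180.0, -0.0, 143.4]
wrist_force: [-1.2, -1.8, 1.3]
opening: 0.16
finger_force: 29.9
[-0.30572642  0.28705776  0.05642391]
```

```bash
python3 -m pendant '[0,0,0,0,0,0.01,1,0,0,0,0,0,0.01,1]'
python3 -c "
from h import *
print(monitor.read_state()['torque'])"
```

```text
time: 10.65
ee_pos: [0.5474, 0.1754, 0.1325]
orientation: [-179.9, -0.0, 139.9]
wrist_force: [-4.1, -3.2, 5.5]
opening: 0.158
finger_force: 29.9
[-0.6204722   0.8052211   0.27333541]
```

```bash
python3 -m pendant '[0,0,0,0,0,0.004,1,0,0,0,0,0,0,1]'
python3 -c "
from h import *
print(monitor.read_state()['torque'])"
```

```text
time: 10.82
ee_pos: [0.5472, 0.1752, 0.1325]
orientation: [-179.9, -0.1, 139.2]
wrist_force: [-4.3, -2.6, 3.5]
opening: 0.156
finger_force: 29.9
[-0.66933809  0.81789209  0.20186188]
```

The torque jumped and the wrist was pushed aside at about 20°, so clockwise looks like the hard stop. I'll go anticlockwise.

```bash
python3 -m pendant '[0,0,0,0,0,-0.024,1,0,0,0,0,0,-0.024,1,0,0,0,0,0,-0.024,1,0,0,0,0,0,-0.024,1,0,0,0,0,0,-0.024,1,0,0,0,0,0,0,1]'
python3 -c "
from h import *
go([.548,.1758,.1325],160.7);print(monitor.read_state()['torque'])"
python3 -m pendant '[0,0,0,0,0,-0.02,1,0,0,0,0,0,-0.02,1,0,0,0,0,0,-0.01,1,0,0,0,0,0,-0.01,1]'
python3 -c "
from h import *
print(monitor.read_state()['torque'])"
```

```text
time: 11.32
ee_pos: [0.548, 0.1758, 0.1325]
orientation: [180.0, 0.0, 161.0]
wrist_force: [-0.5, -0.8, 0.0]
opening: 0.155
finger_force: 29.9
pos [0.548  0.1758 0.1325] [179.96   0.   160.97] j [  9.9  12.  100.8   0.   67.2 -61.1] units [ 0.  0. -0.] [0.0002 0.     0.0015] t 11.3167
[-0.19693925  0.04283099  0.01406714]
time: 11.65
ee_pos: [0.5479, 0.1757, 0.1325]
orientation: [180.0, -0.0, 171.6]
wrist_force: [-1.7, -0.2, 0.7]
opening: 0.159
finger_force: 29.9
[-0.14836307  0.22713342 -0.03615418]
```

```bash
python3 -m pendant '[0,0,0,0,0,-0.015,1,0,0,0,0,0,-0.01,1,0,0,0,0,0,-0.01,1]'
python3 -c "
from h import *
go([.548,.1758,.1325],160.7);print(monitor.read_state()['torque'])"
```

```text
time: 11.9
ee_pos: [0.5479, 0.1756, 0.1325]
orientation: [180.0, -0.0, 177.9]
wrist_force: [-0.5, -1.2, 1.3]
opening: 0.158
finger_force: 29.9
pos [0.5479 0.1756 0.1325] [179.97  -0.   177.86] j [  9.9  12.  100.8   0.   67.2 -78. ] units [-0.    0.01 -0.  ] [ 0.0002 -0.      0.0953] t 11.9
[-0.19519082  0.22544906 -0.03629058]
```

```bash
python3 -m pendant '[0,0,0,0,0,-0.015,1,0,0,0,0,0,-0.015,1,0,0,0,0,0,-0.015,1,0,0,0,0,0,-0.01,1]'
python3 -c "
from h import *
print(monitor.read_state()['torque'])"
```

```text
time: 12.23
ee_pos: [0.5479, 0.1755, 0.1325]
orientation: [180.0, -0.0, -172.2]
wrist_force: [-2.1, -1.9, 1.3]
opening: 0.156
finger_force: 29.9
[-0.22742679  0.2450661  -0.02607653]
```

```bash
python3 -m pendant '[0,0,0,0,0,-0.02,1,0,0,0,0,0,-0.02,1,0,0,0,0,0,-0.02,1,0,0,0,0,0,-0.02,1,0,0,0,0,0,-0.015,1,0,0,0,0,0,-0.015,1,0,0,0,0,0,-0.01,1]'
python3 -c "
from h import *
go([.548,.1758,.1325],160.7);print(monitor.read_state()['torque'])"
```

```text
time: 12.82
ee_pos: [0.5479, 0.1753, 0.1325]
orientation: [180.0, -0.0, -150.6]
wrist_force: [-0.8, -2.0, 0.9]
opening: 0.159
finger_force: 29.9
pos [0.5479 0.1753 0.1325] [ 180.    -0.  -150.6] j [   9.9   12.   100.8   -0.    67.2 -109.5] units [-0.01  0.02 -0.  ] [-0.     -0.      0.2705] t 12.8167
[-0.30353859  0.28917576 -0.03344127]
```

```bash
python3 -m pendant '[0,0,0,0,0,-0.015,1,0,0,0,0,0,-0.015,1,0,0,0,0,0,-0.01,1,0,0,0,0,0,-0.01,1]'
python3 -c "
from h import *
print(monitor.read_state()['torque'])"
```

```text
time: 13.15
ee_pos: [0.5479, 0.1752, 0.1325]
orientation: [-180.0, -0.0, -141.7]
wrist_force: [-1.4, -2.8, 1.3]
opening: 0.159
finger_force: 29.9
[-0.42358439  0.31006944 -0.06564396]
```

It's at 57.6° with no stop felt. I'll lift gently and watch the force.

```bash
python3 -m pendant '[0,0,-0.1,0,0,0,1,0,0,-0.1,0,0,0,1,0,0,-0.1,0,0,0,1]'
```

```text
time: 13.4
ee_pos: [0.5476, 0.1753, 0.1382]
orientation: [180.0, -0.0, -141.7]
wrist_force: [-0.8, -1.0, -3.1]
opening: 0.159
finger_force: 29.9
```

```bash
python3 -m pendant '[0,0,-0.1,0,0,0,1,0,0,0,0,0,0,1]'
python3 -c "
from h import *
go([.548,.1758,.1925],160.7);print(monitor.read_state()['torque'])"
```

```text
time: 13.57
ee_pos: [0.5478, 0.1753, 0.1408]
orientation: [-180.0, -0.0, -141.6]
wrist_force: [-1.0, -2.2, 0.3]
opening: 0.159
finger_force: 29.9
pos [0.5478 0.1753 0.1408] [-1.8000e+02 -2.0000e-02 -1.4163e+02] j [   9.9   11.4  100.5   -0.    68.1 -118.5] units [-0.02  0.01 -2.58] [-1.000e-04 -1.000e-04  3.204e-01] t 13.5667
[-0.36908479  0.29975668 -0.05078448]
```

It rose 8 mm with no load, so it's free. Lifting to 60 mm above the seat.

```bash
python3 -m pendant '[0,0,-0.35,0,0,0,1,0,0,-0.35,0,0,0,1,0,0,-0.45,0,0,0,1,0,0,-0.45,0,0,0,1,0,0,-0.45,0,0,0,1,0,0,-0.35,0,0,0,1,0,0,-0.2,0,0,0,1,0,0,0,0,0,0,1]'
python3 -m pendant '[0,0,0,0,0,0,1,0,0,0,0,0,0,1,0,0,0,0,0,0,1,0,0,0,0,0,0,1,0,0,0,0,0,0,1,0,0,0,0,0,0,1]'
python3 - <<'E'
from h import *
import cv2
p=cams.get_image("scene");cv2.imwrite("pics/s4.png",cv2.resize(p["image"][100:280,200:440],(800,600)))
for t in ["drawer_pull","cap_grip","cap_rim"]:
        print(t,[(np.round(d["position"],4).tolist(),round(d["score"],2)) for d in cams.tip_of(p,t)[:3]])
go([.548,.1758,.1925],160.7)
E
```

```text
time: 14.23
ee_pos: [0.5488, 0.1756, 0.1942]
orientation: [-179.9, 0.1, -141.6]
wrist_force: [0.0, -0.1, -1.6]
opening: 0.161
finger_force: 29.9
time: 14.73
ee_pos: [0.5478, 0.1754, 0.1922]
orientation: [180.0, -0.0, -141.6]
wrist_force: [0.2, 1.0, -1.1]
opening: 0.159
finger_force: 29.9
drawer_pull [([0.4676, 0.2001, 0.0349], 0.7)]
cap_grip [([0.4881, 0.0411, 0.0374], 0.84)]
cap_rim [([0.4885, 0.04, -0.0009], 0.79), ([0.5519, 0.1745, 0.1394], 0.74)]
pos [0.5479 0.1754 0.1925] [ 180.     -0.   -141.58] j [   9.9    8.3   98.1    0.    73.6 -118.5] units [-0.02  0.01 -0.  ] [ 0.     -0.      0.3207] t 14.9333
```

View pics/s4.png

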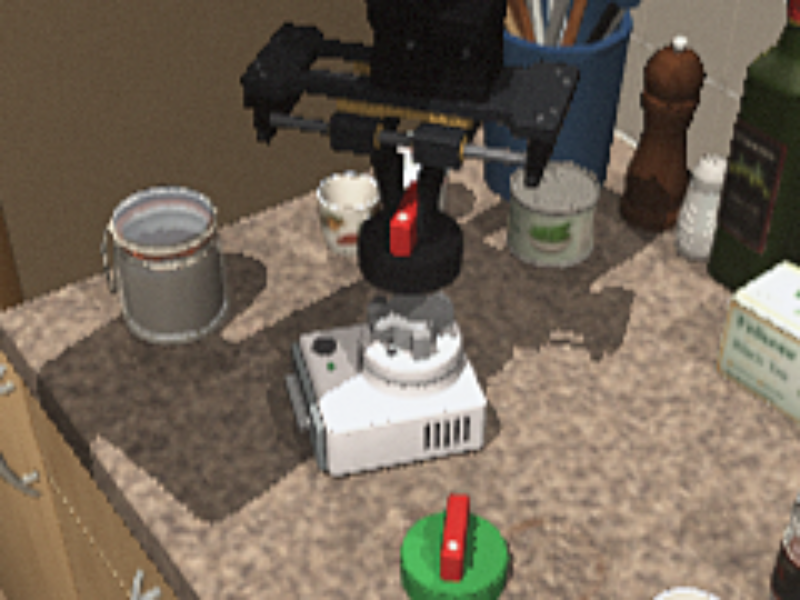

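The cap is off and held level at about (410,250) in the crop, above the bare neck at (412,330). Its rim is at about 0.140 m, which is 60 mm above its seat. The drawer is still shut and nothing else has moved, so I'm handing in.

```bash
python3 -c "
from rig import robot
print(robot.hand_in())"
```

```text
the job is handed in; nothing more can be done
None
```

The job is handed in: the drawer was pushed shut first, the cap then came off anticlockwise (clockwise stopped hard at about 20°), and the gripper is holding it level and still about 6 cm above its seat, with nothing else disturbed.

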